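# Point out the next inlay job

## Task

Show the apprentice the next inlay job by pointing straight down, fingertips just above the thing (within about 5 cm) and still for about two seconds each time: first at the square recess in the box-lid blanks, then at the brass inlay that fills it, and last at the head of the brass mallet, where you finish, still pointing. Touch and move nothing on the bench. Raise the hand well clear (some 15 cm) on the way between them, so as not to point at any other inlay or recess.

Things in the scene. Friction and masses are not known exactly. Their poses are not given: they have to be found in the camera images.
- blank_square_recess (a point): walnut box-lid blank 96 x 96 x 20 mm, fixed to the bench; this point is the centre of its only recess, at the level of the blank's top face (20 mm above the bench), z up: the square recess, 42 x 42 mm, 7 mm deep, pale floor
- blank_round_recess (a point): walnut box-lid blank 96 x 96 x 20 mm, fixed to the bench; this point is the centre of its only recess, at the level of the blank's top face (20 mm above the bench), z up: a round recess, 46 mm across, 7 mm deep
- blank_slot_recess (a point): walnut box-lid blank 96 x 96 x 20 mm, fixed to the bench; this point is the centre of its only recess, at the level of the blank's top face (20 mm above the bench), z up: a slot recess, 22 x 62 mm, 7 mm deep
- inlay_square_top (a point): centre of the top face (z up) of the large square brass inlay, 40 x 40 x 6 mm, lying loose on the bench's thin grey felt mat, top 6 mm above the bench
- inlay_small_top (a point): centre of the top face of the small square brass inlay, 24 x 24 x 6 mm, loose beside the others
- inlay_disc_top (a point): centre of the top face of the round brass inlay, 44 mm across, 6 mm thick, loose beside the others
- inlay_bar_top (a point): centre of the top face of the brass bar inlay, 20 x 60 x 6 mm, loose beside the others
- mallet_head (a point): centre of the top face of the mallet's brass head (block 34 x 60 x 34 mm, z up, 34 mm above the bench); the mallet lies loose, its turned wooden handle running 180 mm from the middle of the head along this point's -x, all no higher than the head
- screwdriver: screwdriver lying on the bench, its axis along its own x, a bystander; origin under its middle
- brush: brush lying on the bench, its axis along its own x, a bystander; origin under its middle
- stone: grey sharpening stone, 75 x 50 x 28 mm, a bystander; origin at the centre of its underside
- glue: white glue jar with a screw cap standing upright, 60 mm across, 80 mm tall, a bystander, the tallest thing within reach; origin at the centre of its underside

How it is judged:
On the way, in this order (a step that is already met when the one before it is completed fails the run):
1. the tool point dwells for 1.5 s just above the square recess (horizontal distance between the grasp point and blank_square_recess below 0.02 m and z of the grasp point in the frame of blank_square_recess between 0 and 0.09 m), for 1.5 s.
2. then it dwells for 1.5 s just above the large square inlay (horizontal distance between the grasp point and inlay_square_top below 0.02 m and z of the grasp point in the frame of inlay_square_top between 0 and 0.09 m), for 1.5 s.
3. then it dwells for 1.5 s just above the mallet's head (horizontal distance between the grasp point and mallet_head below 0.02 m and z of the grasp point in the frame of mallet_head between 0 and 0.09 m), for 1.5 s.
At the end, for the whole second after the job is handed in: The tool point (TCP) is still above the mallet's head, within 20 mm of its centre sideways and less than 90 mm above its top (so too at each earlier dwell), and every loose thing lies within 6 mm of where it started (all of step 3 and distance of each of inlay_square_top, mallet_head, inlay_small_top, inlay_disc_top, inlay_bar_top, screwdriver, brush, stone, glue from where it was at the start of the episode below 0.006 m); the robot touches nothing.
It fails at once if the robot touches something (over 0.5 N) (contact force between any of the fingers, the arm and anything else above 0.5 N).
It fails at once if a loose thing is pushed, lifted or carried (over 8 mm) (distance of any of inlay_square_top, mallet_head, inlay_small_top, inlay_disc_top, inlay_bar_top, screwdriver, brush, stone, glue from where it was at the start of the episode above 0.008 m).
It fails at once if the tool point comes just above another inlay or recess (within 20 mm sideways and less than 90 mm above it) ((horizontal distance between the grasp point and blank_round_recess below 0.02 m and z of the grasp point in the frame of blank_round_recess between 0 and 0.09 m) or (horizontal distance between the grasp point and blank_slot_recess below 0.02 m and z of the grasp point in the frame of blank_slot_recess between 0 and 0.09 m) or (horizontal distance between the grasp point and inlay_small_top below 0.02 m and z of the grasp point in the frame of inlay_small_top between 0 and 0.09 m) or (horizontal distance between the grasp point and inlay_disc_top below 0.02 m and z of the grasp point in the frame of inlay_disc_top between 0 and 0.09 m) or (horizontal distance between the grasp point and inlay_bar_top below 0.02 m and z of the grasp point in the frame of inlay_bar_top between 0 and 0.09 m)).
It also fails if it takes over 58 s, if anything falls off the work surface, if the arm or the gripper's body presses on something with over 40 N, if the wrist force passes 120 N, or if a joint passes its speed limit or range.

## Robot

A 7-joint arm with a two-finger parallel gripper is mounted at the origin on the work surface. World frame = base frame: x ahead of the robot, y to its left, z up, the work surface at z = 0. Lengths are in m, angles in rad, forces in N, time in s.
With the tool pointing down it reaches from about 0.35 to 0.9 m from the base axis. Payload 8.1 kg.
Tool frame: the origin (TCP) lies between the finger pads, 19 mm behind the fingertips; this is the grasp point; z points along the fingers, y is the line along which they close (so a half turn about z gives the same grasp; the last joint's range is limited). The gripper opens to 92 mm and grips with 3 to 60 N. Pads are 19 mm wide; open, the fingers measure 130 mm over their backs; the gripper's body (75 mm by 190 mm) begins 47 mm behind the grasp point.
Start: joints at [-1.331, 0.434, 0.025, 1.573, -0.012, 1.134, -0.075], TCP at [0.21, 0.589, 0.246] pointing down, gripper open.
Joint ranges: [-2.62, 2.62], [-0.44, 2.09], [-1.27, 1.32], [0.08, 2.57], [-1.32, 4.46], [0.12, 2], [-2.74, 2.74]. Speed limits (rad/s): [2.22, 2.22, 3.01, 3.01, 3.14, 3.14, 3.14].

## Interface

Orientations are given as a rotation vector (axis times angle).
In Python, from cell import observe, get_image, arm gives the robot as it stands. The module is installed in compiled form; this text tells all that it offers.
- The arm moves only by the tool drive_tool, never from a script. Its argument "steps" is a list of rows, each a list of 5 numbers: the closure, from 0 (fully open) to 1 (shut), then the shift along the world's x, y, z in mm, then the turn about the world's z in rad. In form: [[hand, x, y, z, roll], ...]. A call has 1 to 20 rows; each row shifts and turns the commanded pose from where the row before left it; what a row does not reach is not made up. A row lasts 1/12 s, in which the tool goes at most 41.7 mm and 7.16 degrees, less where a joint would pass 70% of its speed; a pose out of reach is approached as far as the arm can. A call with a gripper value outside its range is refused whole. The fingers move at their own pace and stop on an object; "grip_force" is the grip in N (left out, the last holds). Time passes only in rows, so rows that do not move let the fingers close. It gives the time, the measured TCP pose, the force, the opening and the grip force at its end, in the units of the state.
- observe(): the state, without advancing time (a new reading comes with each control period).
- get_image(name): name is "scene" or "top"; returns a dict with "image" (384x512x3 uint8, red, green, blue), "vfov" (degrees; the focal length in pixels is half the picture's height over the tangent of half this angle, whatever the lens; pixels are square), "cx", "cy" (the principal point, pixels), "xyz" and "attitude" of the camera in the world. Camera axes: x right, y down, z forward; pixel columns grow to the right and rows downward; lengths in m; the calibration is good to about 2 mm. A picture is of the moment at which its call begins. There is no depth.
- arm.sign_off(): hands the job in; it is judged then, once.
The state is a dict: "clock": time; "joints": joint angles; "dq": joint speeds; "joint_efforts": joint torques, N m; "position": TCP position; "ee_rot": TCP orientation; "force": force on the tool from outside, world axes, zero at the start; "ft_torque": the same for the moment, N m; "width": opening from 0.0 (shut) to 1.0 (fully open); "gripper_force": force on a finger pad.
Only numpy, scipy, OpenCV 4.12 (cv2) and the standard library are available. Lean on these libraries where they do the work, as an engineer would, in place of code of your own. Each camera call takes 0.05 s, during which the arm holds its last target. There are 200 camera calls.

## Working session

There is one attempt and no reset: what is moved stays moved. The work goes in short steps, Python scripts to look and compute and a tool call to move; the robot and the scene stay as the last step left them, time stands still between calls to the robot, and variables do not carry over. Pictures are saved under pics/ and viewed, at most 10 in all, crops included, and the job is handed in when it is done.

Besides the shell and the picture viewer there is one more tool, called by a JSON object that holds its "name" and its "arguments", one argument or row to a line. drive_tool: Moves the arm, as the interface text tells. Its arguments: {"type":"object","properties":{"steps":{"type":"array"},"grip_force":{"type":"number"}},"required":["steps"]}

```bash
mkdir -p pics
python3 - <<'E'
from cell import observe,get_image
import cv2,pickle
s=observe();print({k:s[k] for k in('clock','position','ee_rot','width')})
for n in('scene','top'):
    d=get_image(n);cv2.imwrite(f'pics/{n}0.png',d['image'][:,:,::-1]);pickle.dump(d,open(f'{n}0.pkl','wb'))
    print(n,{k:v for k,v in d.items() if k!='image'})
E
```

```text
{'clock': 0.0, 'position': array([0.20998508, 0.58815779, 0.24474366]), 'ee_rot': array([-5.35987515e-01, -3.09541797e+00,  2.46881859e-03]), 'width': 1.002179275600614}
scene {'vfov': 53.509822213296296, 'cx': 251.94179640033988, 'cy': 191.8471333430652, 'xyz': array([1.06235997, 0.43133303, 0.82575621]), 'attitude': array([-1.0946075 , -2.46077822,  0.94742274])}
top {'vfov': 49.116459187597286, 'cx': 254.3453168843691, 'cy': 193.85936708416318, 'xyz': array([ 0.38714902, -0.03710647,  1.09872765]), 'attitude': array([-2.10591725,  2.1313818 , -0.15495524])}
```

View pics/top0.png

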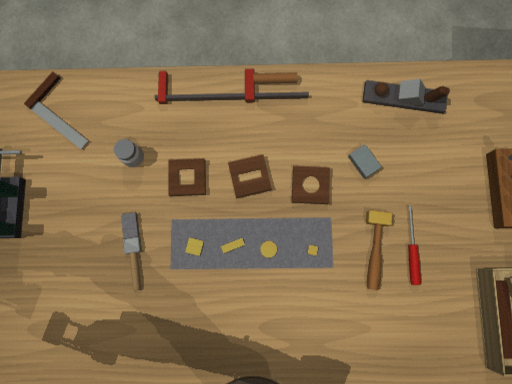

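View pics/scene0.png

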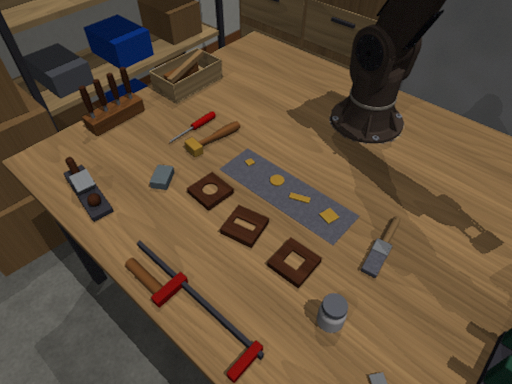

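The top view shows the square recess at about (187,177), the square inlay at (194,247) and the mallet head at (380,218). In the scene view they are at (294,261), (330,215) and (194,147). I'll enlarge both views to get finer positions.

Run:
```python
import cv2,numpy as np
t=cv2.imread('pics/top0.png');s=cv2.imread('pics/scene0.png')
def c(im,x,y,h=25,k=8):return cv2.resize(im[y-h:y+h,x-h:x+h],None,fx=5.2,fy=5.2,interpolation=cv2.INTER_CUBIC)
r1=[c(t,187,177),c(t,194,247),c(t,380,218)];r2=[c(s,294,261),c(s,330,215),c(s,194,147)]
cv2.imwrite('pics/crops.png',np.vstack([np.hstack(r1),np.hstack(r2)]))
```

```text
(no output)
```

View pics/crops.png

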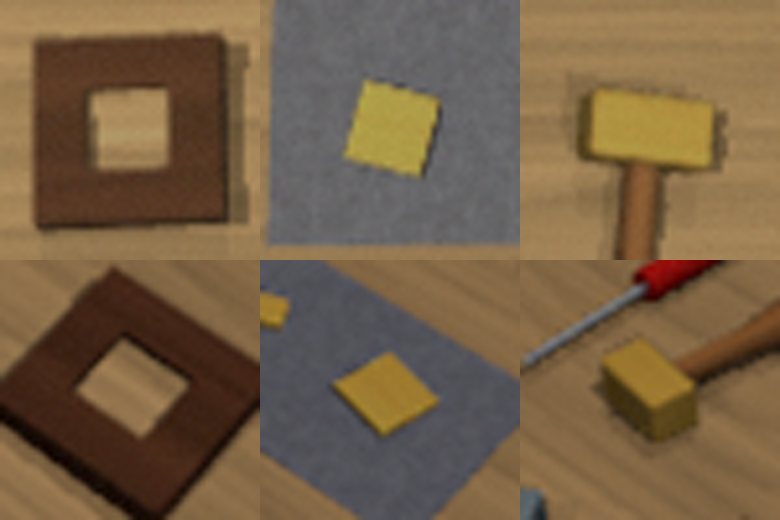

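The crops put the recess at top (186.8,176.8) / scene (294.4,260.4). The inlay is at (194.4,246.8) / (329.2,215.5), and the centre of the head's top face at (380,217.4) / (193.6,143.5).

```bash
cat > h.py <<'E'
import pickle,numpy as np
from scipy.spatial.transform import Rotation as R
D={n:pickle.load(open(n+'0.pkl','rb')) for n in('top','scene')}
def ray(n,u,v):
    d=D[n];f=192/np.tan(np.radians(d['vfov']/2))
    r=R.from_rotvec(d['attitude']).apply([(u-d['cx'])/f,(v-d['cy'])/f,1]);return d['xyz'],r/np.linalg.norm(r)
def onz(n,p,z):
    o,r=ray(n,*p);return o+r*(z-o[2])/r[2]
def tri(a,b):
    A=0;y=0;P=[]
    for n,p in(('top',a),('scene',b)):
        o,r=ray(n,*p);M=np.eye(3)-np.outer(r,r);A=A+M;y=y+M@o;P.append((M,o))
    x=np.linalg.solve(A,y);return x,[np.linalg.norm(M@(x-o)) for M,o in P]
E
python3 - <<'E'
from h import *
np.set_printoptions(precision=4,suppress=True)
for n,a,b,z in(('rec',(186.8,176.8),(294.4,260.4),.02),('inl',(194.4,246.8),(329.2,215.5),.006),('head',(380,217.4),(193.6,143.5),.034)):
    print(n,*tri(a,b),onz('top',a,z),onz('scene',b,z))
for n,a,z in(('slot',(250,176),.02),('round',(311,185),.02),('bar',(233,245),.006),('disc',(269,249.5),.006),('small',(313,250),.006),('glue',(127,152),.08),('stone',(365,161),.028),('brush',(132,250),.02),('sd',(413,250),.02),('clampL',(163,87),.04),('clampR',(249,85),.04)):
    print(n,onz('top',a,z))
from cell import observe
s=observe();print(R.from_rotvec(s['ee_rot']).as_matrix(),s['joints'])
E
```

```text
rec [0.6246 0.1695 0.0173] [np.float64(2.7443645376930677e-05), np.float64(2.7443645376987127e-05)] [0.624 0.169 0.02 ] [0.6261 0.1703 0.02  ]
inl [0.4412 0.1486 0.0047] [np.float64(0.0001305427317541146), np.float64(0.0001305427317540368)] [0.4411 0.1485 0.006 ] [0.4423 0.1489 0.006 ]
head [ 0.5081 -0.326   0.0337] [np.float64(0.000381421165551528), np.float64(0.00038142116555142723)] [ 0.5083 -0.3262  0.034 ] [ 0.5082 -0.3253  0.034 ]
slot [0.6236 0.0022 0.02  ]
round [ 0.5971 -0.1568  0.02  ]
bar [0.4446 0.0482 0.006 ]
disc [ 0.432  -0.0448  0.006 ]
small [ 0.4295 -0.1579  0.006 ]
glue [0.6774 0.3106 0.08  ]
stone [ 0.6571 -0.2981  0.028 ]
brush [0.434  0.3069 0.02  ]
sd [ 0.4263 -0.4076  0.02  ]
clampL [0.8682 0.2341 0.04  ]
clampR [0.8687 0.0022 0.04  ]
[[-0.9418  0.3362 -0.0004]
 [ 0.3362  0.9418 -0.0014]
 [-0.0001 -0.0014 -1.    ]] [-1.3306  0.4352  0.025   1.574  -0.0116  1.134  -0.0751]
```

The two views agree to about 2 mm, and the triangulated heights match the given ones. I'll now move to above the recess at travel height, with the fingers part closed.

{"name": "drive_tool", "arguments": {
  "steps": [
    [0.8,5,-5,0,0],
    [0.8,15,-15,0,0],
    [0.8,22,-22,0,0],
    [0.8,22,-22,0,0],
    [0.8,22,-22,0,0],
    [0.8,22,-22,0,0],
    [0.8,22,-22,0,0],
    [0.8,22,-22,0,0],
    [0.8,22,-22,0,0],
    [0.8,22,-22,0,0],
    [0.8,22,-22,0,0],
    [0.8,22,-22,0,0],
    [0.8,22,-22,0,0],
    [0.8,22,-22,0,0],
    [0.8,22,-22,0,0],
    [0.8,22,-22,0,0],
    [0.8,22,-22,0,0],
    [0.8,22,-22,0,0],
    [0.8,22,-22,0,0],
    [0.8,15,-15,0,0]
  ]
}}

```text
clock: 1.77
position: [0.6209, 0.1757, 0.2453]
ee_rot: [0.54, 3.094, -0.002]
force: [0.6, 0.3, 0.5]
width: 0.201
gripper_force: 0.0
```

{"name": "drive_tool", "arguments": {
  "steps": [
    [0.8,6,-9,0,0],
    [0.8,0,0,0,0],
    [0.8,0,0,0,0],
    [0.8,0,0,0,0]
  ]
}}

```text
clock: 2.1
position: [0.6239, 0.1725, 0.2454]
ee_rot: [-0.533, -3.095, -0.002]
force: [-0.4, 1.1, 0.0]
width: 0.201
gripper_force: 0.0
```

{"name": "drive_tool", "arguments": {
  "steps": [
    [0.8,1,-3,-10,0],
    [0.8,0,0,-25,0],
    [0.8,0,0,-30,0],
    [0.8,0,0,-30,0],
    [0.8,0,0,-30,0],
    [0.8,0,0,-25,0],
    [0.8,0,0,-15,0],
    [0.8,0,0,-10,0],
    [0.8,0,0,0,0],
    [0.8,0,0,0,0]
  ]
}}

```text
clock: 2.93
position: [0.6257, 0.1682, 0.0705]
ee_rot: [-0.535, -3.095, 0.0]
force: [0.0, -0.1, 0.3]
width: 0.198
gripper_force: 0.0
```

Run:
```python
from cell import get_image
import cv2
im=get_image('scene')['image'][:,:,::-1]
cv2.imwrite('pics/s1.png',cv2.resize(im[130:350,180:440],None,fx=2.5,fy=2.5))
```

```text
(no output)
```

View pics/s1.png

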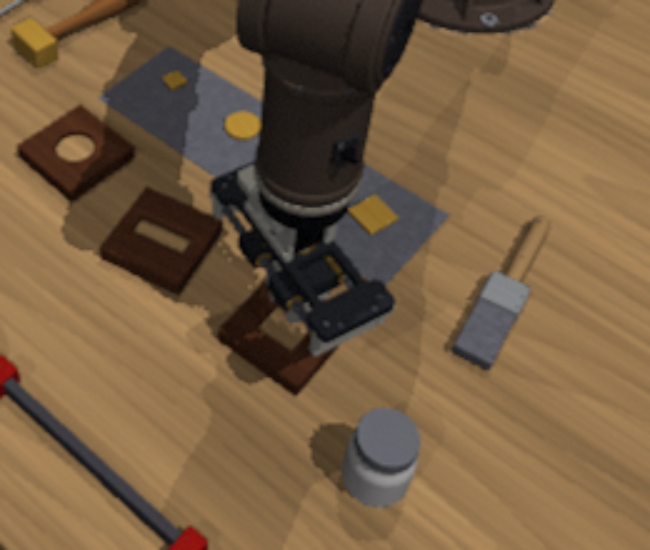

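The hand is over the square-recess blank (crop pixel about (285,335)) and clear of the glue jar (about (385,460)). I'll dwell, rise, and then move over the inlay.

{"name": "drive_tool", "arguments": {
  "steps": [
    [0.8,0,0,0,0],
    [0.8,0,0,0,0],
    [0.8,0,0,0,0],
    [0.8,0,0,0,0],
    [0.8,0,0,0,0],
    [0.8,0,0,0,0],
    [0.8,0,0,0,0],
    [0.8,0,0,0,0],
    [0.8,0,0,0,0],
    [0.8,0,0,0,0],
    [0.8,0,0,0,0],
    [0.8,0,0,0,0],
    [0.8,0,0,0,0],
    [0.8,0,0,0,0],
    [0.8,0,0,0,0],
    [0.8,0,0,0,0],
    [0.8,0,0,0,0],
    [0.8,0,0,0,0],
    [0.8,0,0,0,0],
    [0.8,0,0,0,0]
  ]
}}

```text
clock: 4.65
position: [0.6261, 0.1676, 0.0706]
ee_rot: [0.536, 3.095, 0.0]
force: [0.1, -0.7, 0.4]
width: 0.201
gripper_force: 0.0
```

{"name": "drive_tool", "arguments": {
  "steps": [
    [0.8,0,0,0,0],
    [0.8,0,0,0,0],
    [0.8,0,0,0,0],
    [0.8,0,0,0,0],
    [0.8,0,0,10,0],
    [0.8,0,0,25,0],
    [0.8,0,0,30,0],
    [0.8,0,0,30,0],
    [0.8,0,0,30,0],
    [0.8,0,0,25,0],
    [0.8,0,0,15,0],
    [0.8,-5,-1,10,0],
    [0.8,-20,-2,0,0],
    [0.8,-30,-3,0,0],
    [0.8,-30,-3,0,0],
    [0.8,-30,-3,0,0],
    [0.8,-30,-3,0,0],
    [0.8,-25,-3,0,0],
    [0.8,-14,-2,0,0],
    [0.8,0,0,0,0]
  ]
}}

```text
clock: 6.32
position: [0.4386, 0.147, 0.2455]
ee_rot: [-0.534, -3.094, 0.001]
force: [0.4, -0.0, 0.1]
width: 0.196
gripper_force: 0.0
```

{"name": "drive_tool", "arguments": {
  "steps": [
    [0.8,0,0,0,0],
    [0.8,0,0,0,0],
    [0.8,0,0,0,0]
  ]
}}

```text
clock: 6.57
position: [0.443, 0.1477, 0.2456]
ee_rot: [0.537, 3.095, 0.0]
force: [-1.2, 0.2, 0.5]
width: 0.201
gripper_force: 0.0
```

{"name": "drive_tool", "arguments": {
  "steps": [
    [0.8,-2,1,-10,0],
    [0.8,0,0,-25,0],
    [0.8,0,0,-30,0],
    [0.8,0,0,-30,0],
    [0.8,0,0,-30,0],
    [0.8,0,0,-30,0],
    [0.8,0,0,-20,0],
    [0.8,0,0,-10,0],
    [0.8,0,0,-5,0],
    [0.8,0,0,0,0],
    [0.8,0,0,0,0],
    [0.8,0,0,0,0]
  ]
}}

```text
clock: 7.57
position: [0.4409, 0.1489, 0.0562]
ee_rot: [0.536, 3.094, 0.001]
force: [0.6, -0.2, -0.3]
width: 0.199
gripper_force: 0.0
```

{"name": "drive_tool", "arguments": {
  "steps": [
    [0.8,0,0,0,0],
    [0.8,0,0,0,0],
    [0.8,0,0,0,0],
    [0.8,0,0,0,0],
    [0.8,0,0,0,0],
    [0.8,0,0,0,0],
    [0.8,0,0,0,0],
    [0.8,0,0,0,0],
    [0.8,0,0,0,0],
    [0.8,0,0,0,0],
    [0.8,0,0,0,0],
    [0.8,0,0,0,0],
    [0.8,0,0,0,0],
    [0.8,0,0,0,0],
    [0.8,0,0,0,0],
    [0.8,0,0,0,0],
    [0.8,0,0,0,0],
    [0.8,0,0,0,0],
    [0.8,0,0,0,0],
    [0.8,0,0,0,0]
  ]
}}

```text
clock: 9.23
position: [0.4401, 0.1486, 0.0555]
ee_rot: [0.536, 3.096, 0.0]
force: [0.5, 1.0, 0.8]
width: 0.201
gripper_force: 0.0
```

{"name": "drive_tool", "arguments": {
  "steps": [
    [0.8,0,0,0,0],
    [0.8,0,0,0,0],
    [0.8,0,0,0,0],
    [0.8,0,0,0,0],
    [0.8,0,0,10,0],
    [0.8,0,0,25,0],
    [0.8,0,0,30,0],
    [0.8,0,0,30,0],
    [0.8,0,0,30,0],
    [0.8,0,0,30,0],
    [0.8,0,0,20,0],
    [0.8,0,0,10,0],
    [0.8,0,0,5,0],
    [0.8,0,0,0,0]
  ]
}}

```text
clock: 10.4
position: [0.4402, 0.1488, 0.2457]
ee_rot: [0.536, 3.095, 0.001]
force: [0.2, 0.6, -0.7]
width: 0.202
gripper_force: 0.0
```

{"name": "drive_tool", "arguments": {
  "steps": [
    [0.8,2,-10,0,0],
    [0.8,3,-20,0,0],
    [0.8,4,-27,0,0],
    [0.8,4,-27,0,0],
    [0.8,4,-27,0,0],
    [0.8,4,-27,0,0],
    [0.8,4,-27,0,0],
    [0.8,4,-27,0,0],
    [0.8,4,-27,0,0],
    [0.8,4,-27,0,0],
    [0.8,4,-27,0,0],
    [0.8,4,-27,0,0],
    [0.8,4,-27,0,0],
    [0.8,4,-27,0,0],
    [0.8,4,-27,0,0],
    [0.8,4,-27,0,0],
    [0.8,4,-27,0,0],
    [0.8,2,-25,0,0],
    [0.8,1,-15,0,0],
    [0.8,0,0,0,0]
  ]
}}

```text
clock: 12.07
position: [0.5058, -0.3311, 0.2435]
ee_rot: [-0.544, -3.091, 0.004]
force: [-0.9, -0.9, -0.6]
width: 0.202
gripper_force: 0.0
```

{"name": "drive_tool", "arguments": {
  "steps": [
    [0.8,0,0,0,0],
    [0.8,0,0,0,0],
    [0.8,0,0,0,0]
  ]
}}

```text
clock: 12.32
position: [0.5079, -0.3252, 0.2448]
ee_rot: [-0.534, -3.095, -0.002]
force: [0.5, 0.2, -1.3]
width: 0.201
gripper_force: 0.0
```

Run:
```python
from cell import get_image
import cv2
im=get_image('scene')['image'][:,:,::-1]
cv2.imwrite('pics/s2.png',cv2.resize(im[20:260,100:380],None,fx=2.4,fy=2.4))
```

```text
(no output)
```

View pics/s2.png

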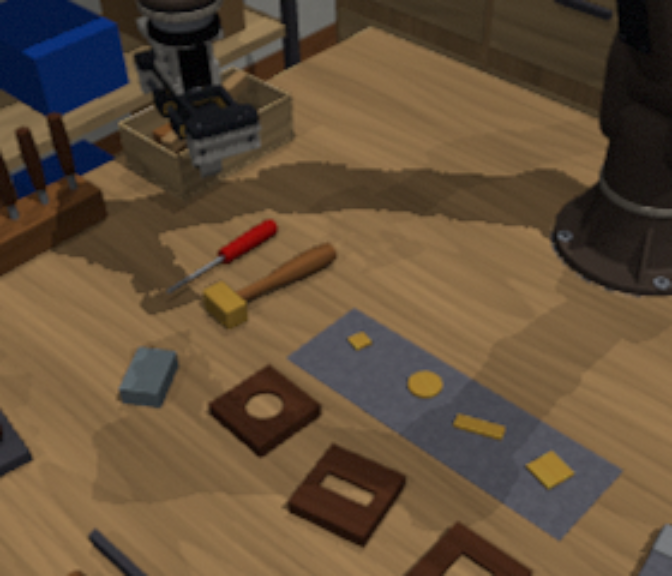

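The hand hangs over the mallet head (crop pixel about (225,302)), well clear, and everything looks undisturbed. I'll descend to 0.085.

{"name": "drive_tool", "arguments": {
  "steps": [
    [0.8,0,0,-10,0],
    [0.8,0,0,-25,0],
    [0.8,0,0,-30,0],
    [0.8,0,0,-30,0],
    [0.8,0,0,-30,0],
    [0.8,0,0,-20,0],
    [0.8,0,0,-10,0],
    [0.8,0,0,-5,0],
    [0.8,0,0,0,0],
    [0.8,0,0,0,0],
    [0.8,0,0,0,0]
  ]
}}

```text
clock: 13.28
position: [0.509, -0.3269, 0.0869]
ee_rot: [0.535, 3.093, -0.001]
force: [0.6, 0.1, -0.1]
width: 0.198
gripper_force: 0.0
```

{"name": "drive_tool", "arguments": {
  "steps": [
    [0.8,0,0,0,0],
    [0.8,0,0,0,0],
    [0.8,0,0,0,0],
    [0.8,0,0,0,0],
    [0.8,0,0,0,0],
    [0.8,0,0,0,0],
    [0.8,0,0,0,0],
    [0.8,0,0,0,0],
    [0.8,0,0,0,0],
    [0.8,0,0,0,0],
    [0.8,0,0,0,0],
    [0.8,0,0,0,0],
    [0.8,0,0,0,0],
    [0.8,0,0,0,0],
    [0.8,0,0,0,0],
    [0.8,0,0,0,0],
    [0.8,0,0,0,0],
    [0.8,0,0,0,0],
    [0.8,0,0,0,0],
    [0.8,0,0,0,0]
  ]
}}

```text
clock: 14.95
position: [0.5081, -0.3264, 0.0855]
ee_rot: [0.536, 3.096, 0.0]
force: [-0.0, 0.2, 0.1]
width: 0.2
gripper_force: 0.0
```

{"name": "drive_tool", "arguments": {
  "steps": [
    [0.8,0,0,0,0],
    [0.8,0,0,0,0],
    [0.8,0,0,0,0],
    [0.8,0,0,0,0],
    [0.8,0,0,0,0],
    [0.8,0,0,0,0]
  ]
}}

```text
clock: 15.45
position: [0.5081, -0.3263, 0.0855]
ee_rot: [-0.536, -3.096, -0.0]
force: [-0.7, -0.3, 0.1]
width: 0.199
gripper_force: 0.0
```

```bash
python3 -c "
from cell import observe,arm
s=observe();print(s['position'],s['clock'])
assert abs(s['position'][2]-.085)<.01
print(arm.sign_off())"
```

```text
[ 0.50809524 -0.32634491  0.08554056] 15.45
the job is handed in; nothing more can be done
None
```

The arm pointed for about two seconds each at the square recess, the large square inlay and the mallet head, where it finished still pointing; I saw no sign of contact, and the job was handed in at about 15.5 s, with no verdict returned.

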